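# Set the phone jig's jaw to the gauge mark and lock it

## Task

Get the aluminium holding jig with the upright knurled wheel ready for the next phone: roll the wheel under a fingertip until the jaw's index point stands level with the point of the gauge cursor, then press the lock lever right down. Move the jaw by the wheel only, do not shift the gauge cursor, and leave the parts and tools lying round the jig where they are.

Things in the scene. Friction and masses are not known exactly. Their poses are not given: they have to be found in the camera images.
- jig: phone holding jig, fixed to the mat; aluminium base 104 x 240 mm, top 12 mm above the mat. Origin on the mat; z up; +y runs along the jig from the wheel end to the lever end; the gauge rail is at its front edge (-x). Fixed grey fence 80 mm wide, 41 mm high, its face at y = +62 mm, lever behind it. The lever and wheel stand at x = 0.
- wheel_axle (a point): centre of the upright knurled steel wheel (y = -92 mm of the jig, 44 mm up, axle along the jig's x, not turning with it). Radius 28 mm, 16 mm wide: its top is 72 mm above the mat; side cheeks 53 mm high. Wiping its top with a light press (3 to 10 N) towards the jig's -y, away from the fence, closes the gap; the other way opens it. It stays where it is left.
- adjuster_wheel (a joint): turn of the wheel, rad, 0 = gap fully open (as at the start), grows to 4.0 as the gap closes; each rad moves the jaw 10 mm (28 mm of rim travel).
- sliding_jaw: grey jaw 62 x 14 mm, 40 mm high, driven by the wheel through a rack and pinion; slides along the jig's +y towards the fence by up to 40 mm from fully open (104 mm gap). Origin at the foot of its face, on the mat; axes as the jig's.
- jaw_index (a point): tip of the slim pointer on the front end of the sliding jaw, pointing to the jig's -x, 28 mm above the mat; moves along the jig's y with the jaw.
- gauge_mark (a point): tip of the point on the gauge cursor, a 20 x 14 x 18 mm dark steel block on the ticked rail at the jig's front edge; it points to the jig's +x, against the index, 28 mm up. At the start it stands 12 to 32 mm beyond the index along the jig's +y; the index has to come to the same y in the jig's frame.
- lock_lever (a joint): lock lever, rad, 0 = raised 40 degrees (start), 0.698 = level, right down; its pivot lies on the jig at y = +95 mm, x = 0, 40 mm above the mat, along x. It goes down with about 2 N on its pad, stops hard there and stays.
- lever_pad (a point): middle of the upper face of the lever's round black pad, 24 mm across, 46 mm from the pivot on the +y side; 72 mm above the mat when raised, 43 mm when down, moving 12 mm to +y on the way (its arc about the pivot).
- phone_shell: phone shell, 68x138x7 mm, lying in front of the jig; origin at the centre of its underside; to be left alone.
- tweezers: tweezers, 16x115x10 mm, lying in front of the jig near the wheel end; origin at the centre of its underside; to be left alone.
- driver: small screwdriver with red and white handle, 13x102x13 mm, lying behind the jig; origin at the centre of its underside; to be left alone.
- speaker: speaker module, 22x42x5 mm, lying behind the jig; origin at the centre of its underside; to be left alone.
- plate_bracket: small plate bracket, 34x21x4 mm, lying behind the jig; origin at the centre of its underside; to be left alone.
- tape: tape roll, 68 mm across, 19 mm high, lying behind the jig near the lever end; origin at the centre of its underside; to be left alone.

How it is judged:
On the way, in this order (a step that is already met when the one before it is completed fails the run):
1. the wheel is still and the jaw's index is level with the gauge point (within 2 mm), the lever still up (y of jaw_index in the frame of gauge_mark between -0.002 and 0.002 m and velocity of joint adjuster_wheel between -0.1 and 0.1 rad/s and value of joint lock_lever below 0.35 rad), for 0.3 s.
2. the lock lever is pressed right down (value of joint lock_lever above 0.6 rad), for 0.2 s.
At the end, for the whole second after the job is handed in: The jaw's index is within 2 mm of the gauge point along the jig, the wheel is at rest and the lock lever is down (joint above 0.6 rad) (y of jaw_index in the frame of gauge_mark between -0.002 and 0.002 m and velocity of joint adjuster_wheel between -0.1 and 0.1 rad/s and value of joint lock_lever above 0.6 rad); the robot touches nothing.
It fails at once if the sliding jaw is pushed directly (more than 2 N) (contact force between any of the fingers, the arm and sliding_jaw above 2 N).
It fails at once if the gauge cursor is shifted along its rail (more than 2 mm) (distance of gauge_mark from where it was at the start of the episode above 0.002 m).
It fails at once if a part or tool lying round the jig is moved or lifted (more than 15 mm) (distance of any of phone_shell, tweezers, driver, speaker, plate_bracket, tape from where it was at the start of the episode above 0.015 m).
It also fails if it takes over 54 s, if anything falls off the work surface, if the arm or the gripper's body presses on something with over 40 N, if the wrist force passes 120 N, or if a joint passes its speed limit or range.

## Robot

A 6-joint arm with a two-finger parallel gripper is mounted at the origin on a cart in front of the work surface, level with it; the furniture and walls round the work are solid. World frame = base frame: x ahead of the robot, y to its left, z up, the work surface at z = 0. Lengths are in m, angles in rad, forces in N, time in s.
With the tool pointing down it reaches from about 0.35 to 0.875 m from the base axis. Payload 4.2 kg.
Tool frame: the origin (TCP) lies midway between the tips of the shut fingers; the grasp point (between the pads) lies 19 mm behind it; z points along the fingers, y is the line along which they close (so a half turn about z gives the same grasp; the last joint's range is limited). The gripper opens to 85 mm and grips with 20 to 120 N. Pads are 22 mm wide; open, the fingers measure 114 mm over their backs; the gripper's body (76 mm by 85 mm) begins 54 mm behind the grasp point. The pads swing forward as they close: fully open they stand 13 mm farther back than shut.
Start: joints at [-0.952, 0.385, 0.008, 0, -1.194, -0.259], TCP at [0.22, -0.585, 0.231] pointing down, gripper open.
Joint ranges: [-3.14, 3.14], [-1.21, 2.06], [-1.07, 1.41], [-3.16, 2.05], [-2.99, -0.16], [-3.1, 3.1]. Speed limits (rad/s): [2.79, 2.79, 3.14, 3.14, 3.14, 3.14].

## Interface

Orientations are given as a rotation vector (axis times angle).
In Python, from workcell import robot gives the robot as it stands.
- The arm moves only by the tool send_rows, never from a script. Its argument "targets" is a list that holds one entry, the list of rows, each a list of 5 numbers: the opening, from 0 (shut) to 1 (fully open), then the shift along the tool's x, y, z in mm, then the turn about the tool's z in rad. A call has 1 to 5 rows; each row shifts and turns the commanded pose from where the row before left it, along the tool's axes as they then stand; what a row does not reach is not made up. A row lasts 1/10 s, in which the tool goes at most 50 mm and 8.59 degrees, less where a joint would pass 70% of its speed; a pose out of reach is approached as far as the arm can. A call is refused whole if a number of a shift passes 50 or a number of a turn 0.15, either way. A call with a gripper value outside its range is refused whole. The fingers move at their own pace and stop on an object; "grip_force" is the grip in N (left out, the last holds). Time passes only in rows, so rows that do not move let the fingers close. It gives the time, the measured TCP pose, the force, the opening and the grip force at its end, in the units of the state.
- robot.read_state(): the state, without advancing time (a new reading comes with each control period).
- robot.read_camera(name): name is "side" or "top" or "wrist"; returns a dict with "frame" (420x560x3 uint8, blue, green, red), "z_map" (420x560 float32, m along the optical axis (not along the pixel's ray), 0 where there is no reading), "fx", "fy", "cx", "cy" (pixels), "rvec" (rotation vector, rad) and "tvec" (3), from world to camera coordinates, as OpenCV has them. Camera axes: x right, y down, z forward; pixel columns grow to the right and rows downward; lengths in m; the calibration is good to about 2 mm. A picture is of the moment at which its call begins.
- robot.sign_off(): hands the job in; it is judged then, once.
The state is a dict: "time_s": time; "joints": joint angles; "qvel": joint speeds; "joint_efforts": joint torques, N m; "position": TCP position; "eef_rot": TCP orientation; "contact_force": force on the tool from outside, world axes, zero at the start; "wrist_torque": the same for the moment, N m; "opening": finger opening in m; "gripper_force": force on a finger pad.
Only numpy, scipy, OpenCV 4.12 (cv2) and the standard library are available. Lean on these libraries where they do the work, as an engineer would, in place of code of your own. Each camera call takes 0.05 s, during which the arm holds its last target. There are 200 camera calls.

## Working session

There is one attempt and no reset: what is moved stays moved. The work goes in short steps, Python scripts to look and compute and a tool call to move; the robot and the scene stay as the last step left them, time stands still between calls to the robot, and variables do not carry over. Pictures are saved under pics/ and viewed, at most 10 in all, crops included, and the job is handed in when it is done.

Besides the shell and the picture viewer there is one more tool, called after "Request:" as name(argument=value, ...) on one line, values as JSON. send_rows: Moves the arm, as the interface text tells. Its arguments: {"type":"object","properties":{"targets":{"type":"array"},"grip_force":{"type":"number"}},"required":["targets"]}

```bash
ls; mkdir -p pics; python3 - <<'E'
from workcell import robot
import cv2,numpy as np,pickle
s=robot.read_state();print(s)
d={}
for n in("top","side"):
    c=robot.read_camera(n);d[n]=c
    cv2.imwrite(f"pics/{n}0.png",c["frame"]);print(n,c["fx"],c["cx"],c["cy"],c["rvec"],c["tvec"])
pickle.dump(d,open("c0.pkl","wb"))
E
```

```text
pics
{'time_s': 0.0, 'joints': array([-9.52380340e-01,  3.85593212e-01,  6.62165078e-03, -5.27456568e-04,
       -1.19398787e+00, -2.58611567e-01]), 'qvel': array([-6.58580440e-04, -2.93522071e-04, -1.54861158e-03, -3.93053018e-04,
        9.32585080e-05,  4.42770898e-04]), 'joint_efforts': array([ 9.32547628e-04, -3.92290986e+01,  1.88400275e+01,  4.18626487e+00,
       -4.64339013e-03,  1.79837798e-06]), 'position': array([ 0.21988343, -0.58441964,  0.23019359]), 'eef_rot': array([ 0.56174977, -3.09047704, -0.00340276]), 'contact_force': array([-0.05683039,  0.04766883, -0.62390006]), 'wrist_torque': array([ 0.04206305, -0.02176604,  0.00933023]), 'gripper_force': 0.0, 'opening': 0.08549539235256748}
top 452.349820638204 275.40346420662155 210.00651937006768 [ 1.93860417 -2.27559461  0.26131538] [0.17772762 0.51963511 0.79814386]
side 500.1446019804601 274.0014061105883 216.2653430245275 [ 1.95465658 -0.22566498  0.13012852] [-0.50379239  0.15065015  0.6607007 ]
```

View pics/top0.png

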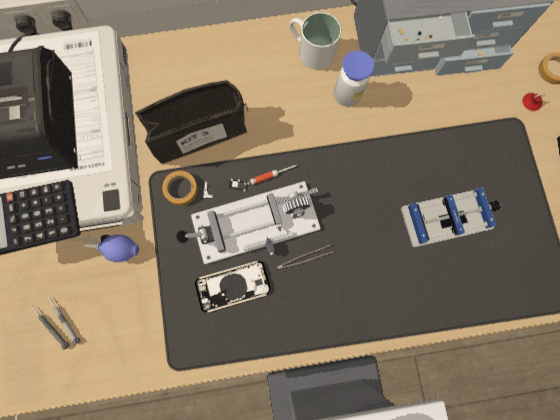

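View pics/side0.png

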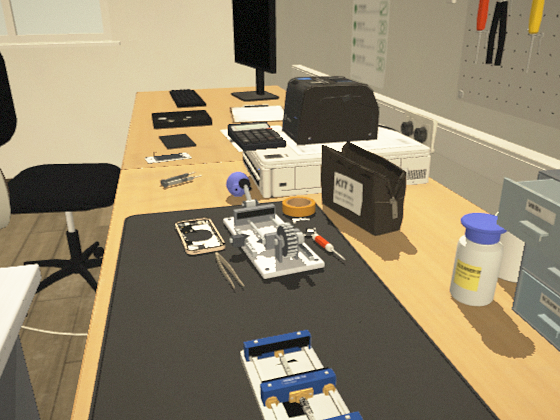

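The top view shows the jig at about (255,222), the wheel at (297,205), the lever pad at (183,237) and the gauge cursor near (271,247).

```bash
cat > h.py <<'E'
import cv2,numpy as np
def RT(c): return cv2.Rodrigues(np.array(c["rvec"]))[0],np.array(c["tvec"]).ravel()
def ray(c,u,v,z):
    "world point on pixel ray at height z"
    R,t=RT(c);o=-R.T@t;d=R.T@np.array([(u-c["cx"])/c["fx"],(v-c["cy"])/c["fy"],1]);return o+d*(z-o[2])/d[2]
def cloud(c):
    R,t=RT(c);z=c["z_map"];v,u=np.indices(z.shape)
    P=np.stack([(u-c["cx"])/c["fx"]*z,(v-c["cy"])/c["fy"]*z,z],-1);return (P-t)@R
def proj(c,P):
    R,t=RT(c);K=np.array([[c["fx"],0,c["cx"]],[0,c["fy"],c["cy"]],[0,0,1]])
    return cv2.projectPoints(np.float64(P).reshape(-1,1,3),R,t,K,None)[0][:,0]
E
python3 - <<'E'
import pickle;from h import *
c=pickle.load(open("c0.pkl","rb"))["top"]
f=c["frame"][170:275,170:330];cv2.imwrite("pics/crop1.png",cv2.resize(f,None,fx=5,fy=5,interpolation=cv2.INTER_CUBIC))
W=cloud(c)
for n,u,v in[("wheel",297,205),("pad",183,237),("base",215,250),("mat",350,300)]:print(n,W[v,u])
E
```

```text
wheel [0.54158025 0.05201111 0.07034658]
pad [0.51456833 0.2686407  0.07334059]
base [0.49124478 0.22053722 0.01085754]
mat [ 3.54798182e-01 -2.37541539e-02 -1.16815574e-04]
```

View pics/crop1.png

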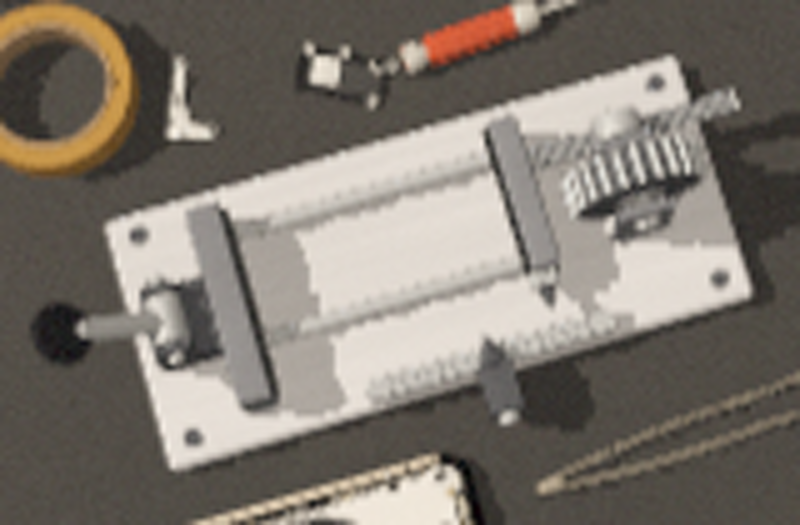

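The crop shows base corners near (104,222), (675,58), (750,297) and (173,468). The index tip is at about (549,305) and the gauge tip at about (488,338), in 5x crop pixels.

```bash
python3 - <<'E'
import pickle;from h import *
from scipy.spatial.transform import Rotation as Ro
c=pickle.load(open("c0.pkl","rb"))["top"]
p=lambda u,v,z: ray(c,170+(u+.5)/5-.5,170+(v+.5)/5-.5,z)
A,B,C,D=[p(*q,.012) for q in[(104,222),(675,58),(750,297),(173,468)]]
print(np.linalg.norm(A-B),np.linalg.norm(A-D),np.linalg.norm(C-D))
o=(A+B+C+D)/4; ey=(A-B+D-C)[:2]; ey/=np.linalg.norm(ey); ex=np.array([ey[1],-ey[0]])
yaw=np.arctan2(-ey[0],ey[1]);print("origin",o,"yaw",yaw)
J=lambda x,y:o[:2]+ex*x+ey*y
L=lambda P:((P[:2]-o[:2])@ex,(P[:2]-o[:2])@ey)
print("wheel",J(0,-92),"pad",J(0,95+35),J(0,141),"ex",ex,"ey",ey)
i=p(549,305,.028);g=p(488,338,.028);print("idx",L(i),"g",L(g))
W=cloud(c)
for u,v in[(297,205),(183,237),(182,236)]:print(L(W[v,u]))
R=Ro.from_rotvec([0.56174977,-3.09047704,-0.00340276]).as_matrix();print(R)
np.savez("jig.npz",o=o,ex=ex,ey=ey)
E
```

```text
0.2383796077422069 0.10255690516326438 0.23573930271317928
origin [0.5350231 0.1343932 0.012    ] yaw 0.13083797520488905
wheel [ 12.53780321 -91.07927502] pad [-16.42542707 129.0232722 ] [-17.86054209 139.92925427] ex [0.99145292 0.130465  ] ey [-0.130465    0.99145292]
idx (np.float64(-0.03420702560979693), np.float64(-0.039749249100091595)) g (np.float64(-0.03986224160900108), np.float64(-0.013400270466146252))
(np.float64(-0.0042468734866929585), np.float64(-0.08253343715953204))
(np.float64(-0.0027653324214771575), np.float64(0.1357687131026157))
(np.float64(-0.0007169567194992843), np.float64(0.13688699028142265))
[[-9.36034173e-01 -3.51908081e-01 -8.54402082e-04]
 [-3.51909109e-01  9.36031938e-01  2.04678804e-03]
 [ 7.94663846e-05  2.21653543e-03 -9.99997540e-01]]
```

Request:
send_rows(targets=[[[0,0,0,0,0.115],[0,0,0,0,0.115],[0,-27,39,0,0],[0,-27,39,0,0],[0,-27,39,0,0]]])

```text
time_s: 0.6
position: [0.2853, -0.457, 0.2305]
eef_rot: [0.201, -3.134, -0.002]
contact_force: [0.1, -0.8, 0.5]
opening: 0.0126
gripper_force: 0.0
```

Request:
send_rows(targets=[[[0,-27,39,0,0],[0,-27,39,0,0],[0,-27,39,0,0],[0,-27,39,0,0],[0,-27,39,0,0]]])

```text
time_s: 1.1
position: [0.3941, -0.2457, 0.2312]
eef_rot: [0.203, -3.135, -0.0]
contact_force: [-0.0, -0.5, -0.3]
opening: 0.0001
gripper_force: 0.0
```

Request:
send_rows(targets=[[[0,-27,39,0,0],[0,-27,39,0,0],[0,-27,39,0,0],[0,-27,39,0,0],[0,-27,39,0,0]]])

```text
time_s: 1.6
position: [0.5027, -0.0348, 0.2312]
eef_rot: [0.204, -3.135, -0.0]
contact_force: [0.9, 0.1, -0.3]
opening: 0.0
gripper_force: 0.0
```

```bash
python3 - <<'E'
from workcell import robot
import pickle;from h import *
from scipy.spatial.transform import Rotation as Ro
s=robot.read_state();print(s["time_s"],s["position"],s["contact_force"],s["opening"]);print(Ro.from_rotvec(s["eef_rot"]).as_matrix().round(4))
c=robot.read_camera("wrist");pickle.dump(c,open("w1.pkl","wb"));print(c["fx"],RT(c))
cv2.imwrite("pics/w1.png",cv2.resize(c["frame"],(800,600)))
E
```

```text
1.6 [ 0.5027152  -0.03480006  0.23116652] [ 0.89797744  0.14570338 -0.2913621 ] 5.014116132280071e-06
[[-9.915e-01 -1.298e-01 -4.000e-04]
 [-1.298e-01  9.915e-01  1.000e-04]
 [ 3.000e-04  1.000e-04 -1.000e+00]]
335.2753403456368 (array([[-1.30035284e-01,  9.91509255e-01,  4.70264077e-04],
       [ 9.48383644e-01,  1.24241024e-01,  2.91774968e-01],
       [ 2.89239155e-01,  3.83870317e-02, -9.56486878e-01]]), array([ 0.09826682, -0.51076285,  0.23527427]))
```

View pics/w1.png

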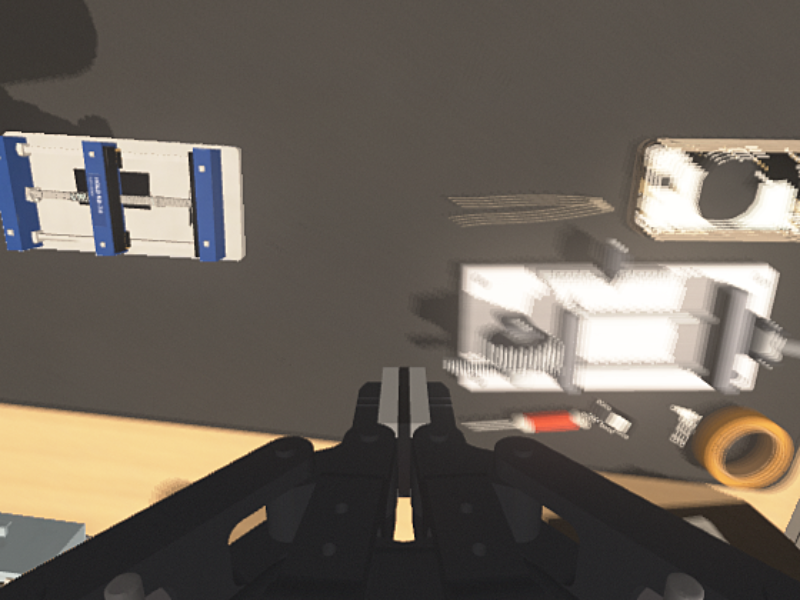

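The wrist view is blurred by motion. It shows the jig on the right, with the wheel near (525,350) and the cursor near (600,250). I'll move above the wheel and measure again at rest.

Request:
send_rows(targets=[[[0,-18,36,20,0],[0,-17,36,20,0],[0,0,0,0,0],[0,0,0,0,0]]])

```text
time_s: 2.05
position: [0.5275, 0.0397, 0.1903]
eef_rot: [0.206, -3.132, 0.001]
contact_force: [0.5, -0.2, 0.1]
opening: -0.0002
gripper_force: 0.0
```

```bash
python3 - <<'E'
from workcell import robot
import pickle;from h import *
s=robot.read_state();print(s["time_s"],s["position"],s["contact_force"])
c=robot.read_camera("wrist");pickle.dump(c,open("w2.pkl","wb"))
f=c["frame"][130:330,260:527];cv2.imwrite("pics/w2.png",cv2.resize(f,None,fx=3,fy=3,interpolation=cv2.INTER_CUBIC))
E
```

```text
2.05 [0.5274705  0.03969933 0.19026689] [ 0.54343004 -0.16915966  0.14915656]
```

View pics/w2.png

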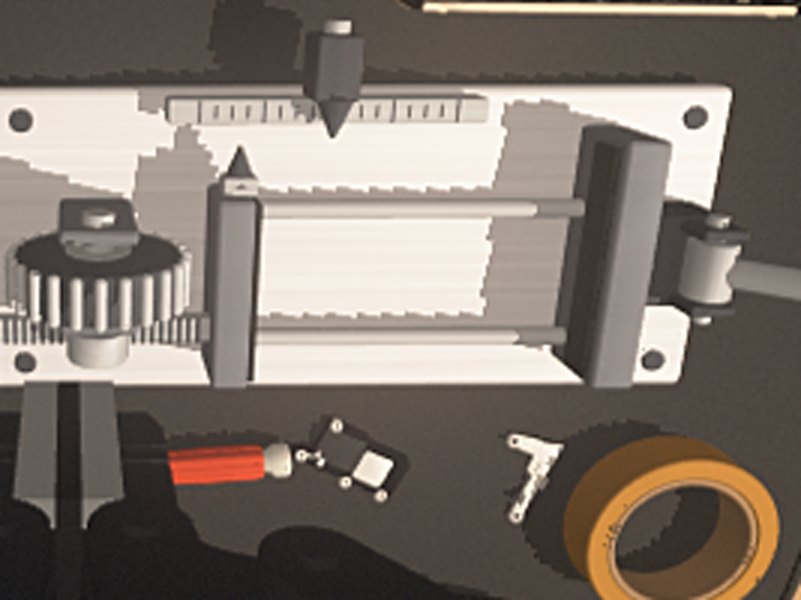

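The view is sharp. In the 3x crop the index tip is at (240,148), the gauge tip at (333,137) and the wheel centre near (100,260). The base holes are at (20,120), (695,117), (25,362) and (652,359).

```bash
python3 - <<'E'
import pickle;from h import *
from scipy.optimize import least_squares
c=pickle.load(open("w2.pkl","rb"))
p=lambda u,v,z: ray(c,260+(u+.5)/3-.5,130+(v+.5)/3-.5,z)
H=[p(*q,.012)[:2] for q in[(20,120),(695,117),(25,362),(652,359)]]
print(H,np.linalg.norm(H[0]-H[1]),np.linalg.norm(H[0]-H[2]))
o=sum(H)/4;ey=(H[1]-H[0]+H[3]-H[2]);ey/=np.linalg.norm(ey);ex=np.array([ey[1],-ey[0]])
L=lambda P:((P[:2]-o)@ex*1e3,(P[:2]-o)@ey*1e3)
i=p(240,148,.028);g=p(333,137,.028);print("o",o,"ey",ey,"idx",L(i),"g",L(g),"corner",L(p(733,88,.012)),L(p(680,383,.012)))
W=cloud(c);M=(W[...,2]>.06)&(W[...,2]<.08);P=W[M];q=(P[:,:2]-o)@np.array([ex,ey]).T
m=(abs(q[:,0])<.015)&(abs(q[:,1]+.092)<.04);k=P[m][:,2];print("wheel top",k.max(),np.median(q[m][k>np.percentile(k,80)],0),q[m].min(0),q[m].max(0))
np.savez("jig.npz",o=o,ex=ex,ey=ey)
tcp=np.array([.5275,.0397]);print("tcp in jig",L(tcp))
E
```

```text
[array([0.51064387, 0.02338096]), array([0.48119765, 0.23820488]), array([0.59407719, 0.03500238]), array([0.5644979 , 0.24957302])] 0.21683264733229612 0.0842388070006847
o [0.53760415 0.13654031] ey [-0.13618158  0.99068389] idx (np.float64(-35.839414952852216), np.float64(-40.048044044386)) g (np.float64(-39.129025864801925), np.float64(-11.650103364822304)) corner (np.float64(-51.275703098984835), np.float64(118.86908102163521)) (np.float64(51.12385726068196), np.float64(119.53545046446015))
wheel top 0.07356066475958532 [-0.00104868 -0.08355561] [-0.00924313 -0.10636124] [ 0.00719139 -0.06067393]
tcp in jig (np.float64(-23.19788730496611), np.float64(-94.56213854340196))
```

Request:
send_rows(targets=[[[0,-11,10,36,0],[0,-11,10,36,0],[0,0,0,30,0],[0,0,0,0,0],[0,0,0,0,0]]])

```text
time_s: 2.6
position: [0.5475, 0.0609, 0.0903]
eef_rot: [-0.203, 3.134, -0.001]
contact_force: [-0.6, 0.7, -0.3]
opening: 0.0001
gripper_force: 0.0
```

```bash
python3 - <<'E'
from workcell import robot
from h import *
s=robot.read_state();j=np.load("jig.npz");d=s["position"][:2]-j["o"];print(s["position"],d@j["ex"]*1e3,d@j["ey"]*1e3,s["contact_force"])
E
```

```text
[0.54754716 0.06091115 0.09030062] -0.4489185489013007 -76.27864913565882 [-0.56193565  0.74650651 -0.3320409 ]
```

Request:
send_rows(targets=[[[0,0,0,15,0],[0,0,0,2,0],[0,0,0,0,0]]])

```text
time_s: 2.9
position: [0.5478, 0.0616, 0.074]
eef_rot: [-0.203, 3.133, 0.001]
contact_force: [0.1, 0.1, -0.2]
opening: -0.0
gripper_force: 0.0
```

Request:
send_rows(targets=[[[0,0,0,0.5,0],[0,0,0,0.5,0],[0,0,0,0,0]]])

```text
time_s: 3.2
position: [0.5474, 0.0619, 0.0719]
eef_rot: [-0.204, 3.134, 0.0]
contact_force: [-1.0, -0.3, -0.5]
opening: -0.0001
gripper_force: 0.0
```

Request:
send_rows(targets=[[[0,0,0,0.5,0],[0,0,0,0,0]]])

```text
time_s: 3.4
position: [0.5473, 0.0619, 0.0711]
eef_rot: [-0.204, 3.135, -0.0]
contact_force: [-0.4, 0.5, 1.9]
opening: 0.0001
gripper_force: 0.9
```

Request:
send_rows(targets=[[[0,0,0,0.5,0],[0,0,0,0,0]]])

```text
time_s: 3.6
position: [0.5474, 0.0619, 0.071]
eef_rot: [-0.204, 3.134, -0.0]
contact_force: [-0.4, 0.9, 4.5]
opening: -0.0001
gripper_force: 2.4
```

Contact is made at 4.5 N, so I'll wipe towards -y.

Request:
send_rows(targets=[[[0,0,-4,0.2,0],[0,0,-4,0,0],[0,0,-4,0,0],[0,0,-4,0,0],[0,0,0,0,0]]])

```text
time_s: 4.1
position: [0.5497, 0.0458, 0.0717]
eef_rot: [-0.204, 3.133, -0.0]
contact_force: [-2.5, 0.1, 8.8]
opening: -0.0003
gripper_force: 4.6
```

```bash
cat > m.py <<'E'
import sys,pickle
from workcell import robot
from h import *
n=sys.argv[1];s=robot.read_state();j=np.load("jig.npz");d=s["position"][:2]-j["o"];print(s["time_s"],s["position"],d@j["ex"]*1e3,d@j["ey"]*1e3,s["contact_force"])
c=robot.read_camera("wrist");pickle.dump(c,open(n+".pkl","wb"))
# box round gauge / index region
b=np.array([[*(j["o"]+j["ex"]*x+j["ey"]*y),.028] for x in(-.055,-.025) for y in(-.065,.0)])
q=proj(c,b);print(q.round(0).tolist())
u0,v0=np.maximum(q.min(0).astype(int)-8,0);u1,v1=q.max(0).astype(int)+8
print("off",u0,v0);f=c["frame"][v0:v1,u0:u1];k=5;cv2.imwrite(f"pics/{n}.png",cv2.resize(f,None,fx=k,fy=k,interpolation=cv2.INTER_CUBIC)[:600,:800])
E
python3 m.py w3
```

```text
4.1 [0.54974654 0.04584599 0.07169971] -0.3216240296989199 -91.50297180677497 [-2.49065831  0.14451546  8.77519835]
[[327.0, 146.0], [446.0, 145.0], [326.0, 199.0], [439.0, 198.0]]
off 317 137
```

View pics/w3.png

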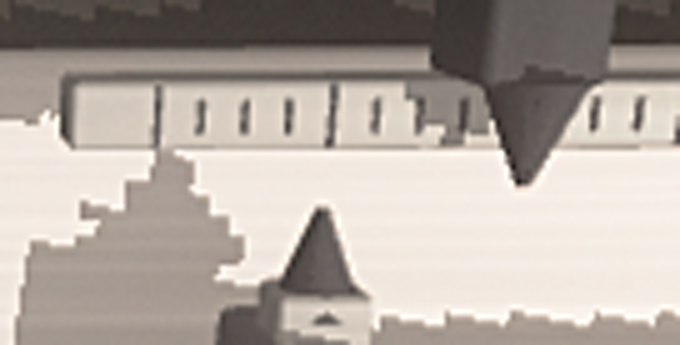

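In the 5x crop (offset 317,137) the index tip is at (321,208) and the gauge tip at (524,185).

```bash
cat > t.py <<'E'
from h import *
def tips(c):
    """jig y (mm) of index and gauge: dark-run midlines of the cones in strips along jig y at 28 mm height"""
    j=np.load("jig.npz");g=cv2.cvtColor(c["frame"],cv2.COLOR_BGR2GRAY).astype(np.float32)
    ys=np.arange(-.06,.01,.0002)
    def mid(x,lo,hi):
        q=proj(c,[[*(j["o"]+j["ex"]*x+j["ey"]*y),.028] for y in ys]).astype(np.float32)
        v=cv2.remap(g,q[:,0].reshape(1,-1),q[:,1].reshape(1,-1),cv2.INTER_LINEAR)[0]
        k=ys[(v<120)&(ys>lo)&(ys<hi)];return (k.mean()*1e3,(k.max()-k.min())*1e3) if len(k) else None
    return {x:mid(x/1e3,-.06,.01) for x in(-43,-42,-41,-40,-39,-37,-36,-35,-34,-33,-32,-31,-30)}
E
python3 - <<'E'
import pickle;from t import *
for n in("w2","w3"):
    c=pickle.load(open(n+".pkl","rb"));print(n)
    for k,v in tips(c).items():print(k,v)
j=np.load("jig.npz")
for u,v in((321,208),(524,185)):
    P=ray(c,317+(u+.5)/5-.5,137+(v+.5)/5-.5,.028)[:2]-j["o"];print(P@j["ex"]*1e3,P@j["ey"]*1e3)
E
```

```text
w2
-43 (np.float64(-11.900000000000288), np.float64(4.199999999999974))
-42 (np.float64(-12.100000000000287), np.float64(2.999999999999982))
-41 (np.float64(-12.100000000000286), np.float64(2.199999999999987))
-40 (np.float64(-12.000000000000288), np.float64(1.1999999999999926))
-39 None
-37 None
-36 (np.float64(-40.500000000000114), np.float64(0.5999999999999963))
-35 (np.float64(-40.30000000000012), np.float64(1.3999999999999915))
-34 (np.float64(-40.30000000000012), np.float64(2.199999999999987))
-33 (np.float64(-40.20000000000012), np.float64(3.1999999999999806))
-32 (np.float64(-40.30000000000012), np.float64(3.799999999999977))
-31 (np.float64(-40.30000000000012), np.float64(4.599999999999972))
-30 (np.float64(-40.40000000000012), np.float64(5.599999999999966))
w3
-43 (np.float64(-11.800000000000288), np.float64(4.399999999999974))
-42 (np.float64(-11.80000000000029), np.float64(3.5999999999999783))
-41 (np.float64(-11.900000000000288), np.float64(2.599999999999984))
-40 (np.float64(-11.80000000000029), np.float64(1.5999999999999903))
-39 None
-37 None
-36 (np.float64(-34.10000000000015), np.float64(1.3999999999999915))
-35 (np.float64(-34.200000000000145), np.float64(1.999999999999988))
-34 (np.float64(-34.30000000000015), np.float64(2.999999999999982))
-33 (np.float64(-34.30000000000015), np.float64(3.799999999999977))
-32 (np.float64(-34.30000000000015), np.float64(4.599999999999972))
-31 (np.float64(-34.300000000000146), np.float64(5.3999999999999675))
-30 (np.float64(-34.30000000000015), np.float64(6.199999999999963))
-36.82709013992755 -34.18926481260237
-39.31222468681329 -11.581686066997179
```

Request:
send_rows(targets=[[[0,0,0,-10,0],[0,0,18,0,0],[0,0,0,6,0],[0,0,0,3.8,0],[0,0,0,0,0]]])

```text
time_s: 4.65
position: [0.5469, 0.0639, 0.0698]
eef_rot: [0.204, -3.135, -0.0]
contact_force: [0.4, 1.5, -0.1]
opening: -0.0001
gripper_force: 0.8
```

Request:
send_rows(targets=[[[0,0,-4,0,0],[0,0,-4,0,0],[0,0,-4,0,0],[0,0,-4,0,0],[0,0,-4,0,0]]])

```text
time_s: 5.15
position: [0.55, 0.0435, 0.0717]
eef_rot: [-0.204, 3.134, 0.0]
contact_force: [-1.2, 1.2, 7.5]
opening: 0.0
gripper_force: 3.5
```

Request:
send_rows(targets=[[[0,0,0,0,0],[0,0,0,-10,0],[0,0,20,0,0],[0,0,0,6,0],[0,0,0,3.9,0]]])

```text
time_s: 5.65
position: [0.5466, 0.0636, 0.0702]
eef_rot: [0.204, -3.134, 0.0]
contact_force: [-2.8, 3.2, 11.5]
opening: -0.0003
gripper_force: 4.7
```

```bash
cat > q.py <<'E'
from workcell import robot
from t import *
s=robot.read_state();j=np.load("jig.npz");d=s["position"][:2]-j["o"];print(s["time_s"],s["position"],d@j["ex"]*1e3,d@j["ey"]*1e3,s["contact_force"])
for k,v in tips(robot.read_camera("wrist")).items():print(k,v and np.round(v,1))
E
python3 q.py
```

```text
5.65 [0.54657161 0.06360024 0.07017297] -1.0491815617134204 -73.48175306551519 [-2.84090206  3.18824064 11.50549912]
-43 [-12.    4.4]
-42 [-11.9   3.4]
-41 [-12.1   2.6]
-40 [-12.    1.6]
-39 None
-37 None
-36 [-26.3   1.4]
-35 [-26.3   2.2]
-34 [-26.2   2.8]
-33 [-26.3   3.8]
-32 [-26.3   4.6]
-31 [-26.3   5.4]
-30 [-26.3   6.2]
```

Request:
send_rows(targets=[[[0,0,-4,-0.2,0],[0,0,-4,0,0],[0,0,-4,0,0],[0,0,-4,0,0],[0,0,-4,0,0]]])

```text
time_s: 6.2
position: [0.5497, 0.0433, 0.0717]
eef_rot: [-0.204, 3.134, -0.0]
contact_force: [-1.7, 2.1, 5.7]
opening: 0.0002
gripper_force: 2.8
```

Request:
send_rows(targets=[[[0,0,0,0,0],[0,0,0,-10,0],[0,0,20,0,0],[0,0,0,6,0],[0,0,0,4,0]]])

```text
time_s: 6.7
position: [0.5466, 0.0635, 0.0704]
eef_rot: [0.204, -3.134, 0.0]
contact_force: [-1.4, 2.2, 11.3]
opening: 0.0
gripper_force: 5.0
```

```bash
python3 q.py
```

```text
6.7 [0.5465983  0.06350141 0.07035692] -1.036198869699344 -73.58330087992398 [-1.41333769  2.2247296  11.2728085 ]
-43 [-12.1   4.2]
-42 [-12.    3.2]
-41 [-12.1   2.6]
-40 [-12.    1.6]
-39 None
-37 None
-36 [-18.5   1.4]
-35 [-18.5   2.2]
-34 [-18.5   3. ]
-33 [-18.5   3.8]
-32 [-18.5   4.6]
-31 [-18.5   5.4]
-30 [-18.5   6.2]
```

Request:
send_rows(targets=[[[0,0,-4,0,0],[0,0,-4,0,0],[0,0,-4,0,0],[0,0,-4,0,0],[0,0,0,0,0]]])

```text
time_s: 7.25
position: [0.5493, 0.047, 0.0717]
eef_rot: [-0.203, 3.134, -0.0]
contact_force: [-1.1, 0.2, 7.1]
opening: -0.0003
gripper_force: 3.5
```

```bash
python3 q.py
```

```text
7.25 [0.54929303 0.0469982  0.07169563] -0.6140016158102026 -90.29973866521883 [-1.08069942  0.18021786  7.13091732]
-43 [-11.8   4.4]
-42 [-11.8   3.6]
-41 [-11.8   2.4]
-40 [-11.9   1.8]
-39 None
-37 None
-36 [-11.9   1.4]
-35 [-11.8   2.4]
-34 [-11.9   3.4]
-33 [-11.9   4.2]
-32 [-12.    4.8]
-31 [-11.9   5.8]
-30 [-11.9   6.6]
```

The index is level with the gauge. I'll lift straight off and re-check.

Request:
send_rows(targets=[[[0,0,0,-10,0],[0,0,0,-40,0],[0,0,0,-40,0],[0,0,0,0,0],[0,0,0,0,0]]])

```text
time_s: 7.8
position: [0.5491, 0.0476, 0.1617]
eef_rot: [-0.202, 3.133, 0.001]
contact_force: [-0.5, -0.1, -1.1]
opening: -0.0006
gripper_force: 0.0
```

```bash
python3 q.py; python3 - <<'E'
from workcell import robot
from h import *
j=np.load("jig.npz")
for n in("top","wrist"):
    W=cloud(robot.read_camera(n));q=(W[...,:2]-j["o"])@np.array([j["ex"],j["ey"]]).T
    m=(abs(q[...,0])<.016)&(q[...,1]>.121)&(q[...,1]<.16)&(W[...,2]>.05)&(W[...,2]<.085);print(n,m.sum(),q[m].mean(0) if m.any() else 0,q[m].min(0),q[m].max(0),W[m][:,2].max())
E
```

```text
7.8 [0.54905091 0.04761457 0.16173018] -0.7699324481958546 -89.65614080692147 [-0.51927293 -0.08049736 -1.11235257]
-43 [-12.1   3.4]
-42 [-12.2   2.4]
-41 [-12.1   1.8]
-40 None
-39 None
-37 None
-36 [-12.    1.2]
-35 [-12.1   2.2]
-34 [-12.1   3. ]
-33 [-12.2   3.6]
-32 [-12.1   4.6]
-31 [-12.1   5.4]
-30 [-12.3   6.2]Traceback (most recent call last):
  File "<stdin>", line 6, in <module>
    return umr_minimum(a, axis, None, out, keepdims, initial, where)
ValueError: zero-size array to reduction operation minimum which has no identity
```

Request:
send_rows(targets=[[[0,0,46,0,0],[0,0,46,0,0],[0,0,46,0,0],[0,0,46,0,0],[0,0,46,0,0]]])

```text
time_s: 8.4
position: [0.518, 0.277, 0.1589]
eef_rot: [0.203, -3.132, 0.004]
contact_force: [0.9, -0.5, 0.4]
opening: 0.0002
gripper_force: 0.0
```

Request:
send_rows(targets=[[[0,0,0,20,0],[0,0,0,20,0],[0,0,0,20,0],[0,0,0,0,0],[0,0,0,0,0]]])

```text
time_s: 8.9
position: [0.5189, 0.2755, 0.0997]
eef_rot: [0.204, -3.133, 0.003]
contact_force: [-0.6, 0.5, 0.4]
opening: -0.0002
gripper_force: 0.0
```

```bash
python3 - <<'E'
from workcell import robot
from h import *
s=robot.read_state();j=np.load("jig.npz");d=s["position"][:2]-j["o"];print(s["time_s"],s["position"],d@j["ex"]*1e3,d@j["ey"]*1e3,s["contact_force"])
c=robot.read_camera("wrist")
cv2.imwrite("pics/lev.png",c["frame"])
E
```

```text
8.9 [0.51891105 0.27545697 0.09970041] 0.3989388313187098 140.16814717062252 [-0.57190203  0.50931343  0.40382179]
```

View pics/lev.png

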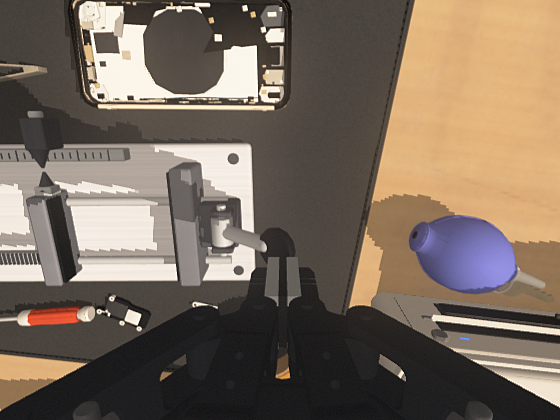

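The picture shows the black pad at (278,242), right under the fingertips at (282,262), and the index level with the gauge at the left. Next I press down.

Request:
send_rows(targets=[[[0,0,0,13,0],[0,0,1,13,0],[0,0,2,10,0],[0,0,3,8,0],[0,0,3,8,0]]])

```text
time_s: 9.45
position: [0.5177, 0.2846, 0.0476]
eef_rot: [0.204, -3.134, 0.002]
contact_force: [0.2, -1.1, -0.0]
opening: -0.0004
gripper_force: 0.6
```

Request:
send_rows(targets=[[[0,0,0,3,0],[0,0,0,1,0],[0,0,0,1,0],[0,0,0,0,0]]])

```text
time_s: 9.85
position: [0.5179, 0.2849, 0.0436]
eef_rot: [0.204, -3.135, -0.0]
contact_force: [0.2, 0.6, -0.4]
opening: 0.0001
gripper_force: 0.0
```

Request:
send_rows(targets=[[[0,0,0,1,0],[0,0,0,1,0],[0,0,0,0,0]]])

```text
time_s: 10.15
position: [0.5182, 0.285, 0.0428]
eef_rot: [-0.204, 3.134, 0.0]
contact_force: [-1.6, -0.8, 6.1]
opening: 0.0002
gripper_force: 2.9
```

Request:
send_rows(targets=[[[0,0,0,0.5,0],[0,0,0,0.5,0],[0,0,0,0,0]]])

```text
time_s: 10.45
position: [0.5183, 0.285, 0.0426]
eef_rot: [-0.205, 3.134, 0.0]
contact_force: [-2.4, -1.6, 10.2]
opening: 0.0003
gripper_force: 4.9
```

The lever has reached its hard stop at z of about 43 mm. I'll lift off and check.

Request:
send_rows(targets=[[[0,0,0,-10,0],[0,0,-8,-35,0],[0,0,-45,-45,0],[0,0,-45,0,0],[0,0,-45,0,0]]])

```text
time_s: 10.95
position: [0.536, 0.1521, 0.1229]
eef_rot: [-0.206, 3.131, 0.003]
contact_force: [0.2, -0.0, -0.4]
opening: 0.0002
gripper_force: 0.0
```

Request:
send_rows(targets=[[[0,0,-45,0,0],[0,0,0,0,0],[0,0,0,0,0]]])

```text
time_s: 11.25
position: [0.5413, 0.107, 0.1213]
eef_rot: [-0.2, 3.135, 0.001]
contact_force: [0.3, 0.1, 0.0]
opening: 0.0
gripper_force: 0.0
```

```bash
python3 q.py; python3 - <<'E'
from workcell import robot
from h import *
j=np.load("jig.npz")
c=robot.read_camera("wrist");W=cloud(c);q=(W[...,:2]-j["o"])@np.array([j["ex"],j["ey"]]).T
m=(abs(q[...,0])<.016)&(q[...,1]>.125)&(q[...,1]<.17)&(W[...,2]>.02);print(m.sum(),W[m][:,2].max() if m.any() else 0,q[m].mean(0))
cv2.imwrite("pics/fin.png",c["frame"])
E
```

```text
11.25 [0.54130061 0.10701147 0.12132471] -0.35925976588424513 -29.75713874490708 [0.30530745 0.10163488 0.00136199]
-43 [-11.9   4.2]
-42 [-11.9   3. ]
-41 [-11.9   2.2]
-40 [-11.9   1.4]
-39 None
-37 None
-36 [-11.7   1. ]
-35 [-11.8   1.6]
-34 [-11.8   2.8]
-33 [-11.8   3.2]
-32 [-11.8   4.4]
-31 [-11.8   4.8]
-30 [-11.9   5.8]
1119 0.04664087090204164 [-0.00143554  0.14463352]
```

View pics/fin.png

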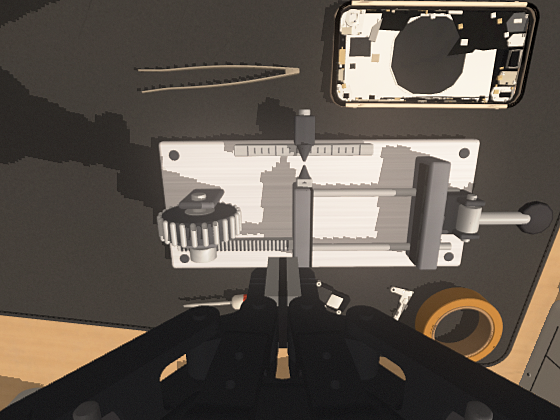

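The picture shows the lever level with its pad at (537,217), and the index and gauge points meeting at (304,162). The surrounding parts are undisturbed and the arm is clear.

```bash
python3 -c "
from workcell import robot
print(robot.sign_off())"
```

```text
the job is handed in; nothing more can be done
None
```

The jaw's index is level with the gauge point (about 0.1 mm apart by the wrist camera) and the lock lever is right down; the arm touched only the wheel and the lever pad, and the job was handed in at about 11 s (no verdict was returned).

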